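# Lock the measuring stage with its tongue key

### The arm

A 6-joint arm with a two-finger parallel gripper is mounted at the origin on the work surface. World frame = base frame: x ahead of the robot, y to its left, z up, the work surface at z = 0. Lengths are in m, angles in rad, forces in N, time in s.
With the tool pointing down it reaches from about 0.3 to 0.875 m from the base axis. Payload 6.4 kg.
Tool frame: the origin (TCP) lies between the finger pads; the fingertips stand 25 mm ahead of it and the grasp point (between the pads) lies 6 mm ahead of it; z points along the fingers, y is the line along which they close (so a half turn about z gives the same grasp; the last joint's range is limited). The gripper opens to 85 mm and grips with 20 to 120 N. Pads are 22 mm wide; open, the fingers measure 114 mm over their backs; the gripper's body (76 mm by 85 mm) begins 54 mm behind the grasp point. The pads swing forward as they close: fully open they stand 13 mm farther back than shut.
Start: joints at [-1.384, 0.181, 1.607, -0, 1.354, -0.206], TCP at [0.22, -0.531, 0.256] pointing down, gripper open.
Joint ranges: [-2.99, 2.99], [-0.89, 2.07], [0.3, 2.58], [-1.14, 4.28], [0, 2.63], [-3.12, 3.12]. Speed limits (rad/s): [2.57, 2.57, 3.01, 3.14, 3.14, 3.14].

### API

Orientations are given as a unit quaternion [w, x, y, z].
In Python, from bench import ctrl gives the robot as it stands.
- The arm moves only by the tool servo_tool, never from a script. Its argument "series" is text: rows parted by semicolons, each of 7 numbers parted by spaces: the gripper command: -1 is fully open, 1 is shut, values between are in proportion, then the shift along the tool's x, y, z in m, then the turn, a rotation vector about the tool's x, y, z in degrees. A call has 1 to 12 rows; each row is the pose to reach, as a shift and turn from the pose commanded when the call began, along the tool's axes at that moment; what a row does not reach only later rows make up. A row lasts 1/12 s, in which the tool goes at most 41.7 mm and 7.16 degrees, less where a joint would pass 70% of its speed; a pose out of reach is approached as far as the arm can. A call with a gripper value outside its range is refused whole. The fingers move at their own pace and stop on an object; the grip force is fixed at half the most. Time passes only in rows, so rows that repeat a pose let the fingers close. It gives the time, the measured TCP pose, the force, the opening and the grip force at its end, in the units of the state.
- ctrl.get_obs(): the state, without advancing time (a new reading comes with each control period).
- ctrl.camera(name): name is "side" or "top" or "wrist"; returns a dict with "img" (420x560x3 uint8, red, green, blue), "z_map" (420x560 float32, m along the optical axis (not along the pixel's ray), 0 where there is no reading), "fovy" (degrees; the focal length in pixels is half the picture's height over the tangent of half this angle, whatever the lens; pixels are square), "cx", "cy" (the principal point, pixels), "extrinsics" (4x4, takes a point from camera to world coordinates); the wrist camera has in their place "T_tool_cam" (4x4, takes a point from camera to tool coordinates, whose origin is the TCP and whose axes are the flange's). Camera axes: x right, y down, z forward; pixel columns grow to the right and rows downward; lengths in m; the calibration is good to about 2 mm. A picture is of the moment at which its call begins: read the wrist's pose just before it.
- ctrl.hand_in(): hands the job in; it is judged then, once.
The state is a dict: "time_s": time; "q": joint angles; "dq": joint speeds; "joint_efforts": joint torques, N m; "eef_pos": TCP position; "eef_rot": TCP orientation; "wrist_force": force on the tool from outside, world axes, zero at the start; "torque": the same for the moment, N m; "opening": opening from 0.0 (shut) to 1.0 (fully open); "grasp_force": force on a finger pad.
Only numpy, scipy, OpenCV 4.12 (cv2) and the standard library are available. Lean on these libraries where they do the work, as an engineer would, in place of code of your own. Each camera call takes 0.05 s, during which the arm holds its last target. There are 200 camera calls.

### The job

Lock the measuring stage: take the orange-handled T key from its holder, stand it in the round lock on the stage and turn it until you feel its tongue drop fully home into the hidden slot. Then turn it clockwise, seen from above, up to its stop so that the handle lies along the white line, and let go, leaving the key home in the lock. Leave the grey-handled key, the dial gauge and the screwdriver where they are.

Things in the scene. Friction and masses are not known exactly. Their poses are not given: they have to be found in the camera images.
- key: orange-handled steel T key, 160 g, hanging upright by its collar in a holder, any yaw. Origin at the foot, z up the shank. From the foot up: flat tongue 20 mm (x) by 6 mm (y), z 0-9 mm; round pilot 24 mm across with tapered foot, z 9-34; collar 34 mm across, z 34-39; shank 10 mm across, z 39-59; handle bar. A half turn about z makes no difference.
- key_handle (a point): centre of the orange handle bar of the key, 68 mm above the key's origin, axes as the key: the bar is 70 mm along x (same direction as the tongue), 12 mm along y and 18 mm high
- lock_mouth (a point): centre of the lock's mouth in the top of its grey block (90 mm x by 70 mm y), 100 mm above the table, axes as the stage, z up. Round bore 26 mm across, rim bevelled 2 mm, closed 26 mm down by the slotted end of a shaft. With the tongue home the collar rests on the block and the key's foot is 34 mm below the mouth; off the slot the key stands on the shaft 8 mm higher.
- lock_floor (a point): point on the lock axis 26 mm below the mouth, level with the shaft's end; axes as the stage (it does not turn with the shaft). Across the shaft's end runs a slot 8 mm wide, open at both ends; its direction is not reported: at the start 35 to 110 degrees anticlockwise from above of the white line
- stage: aluminium and blue measuring stage, fixed to the table. Origin on the table under the lock axis (lock_mouth is 100 mm above it). The white line on the lock block runs along its x axis, on both sides of the bore. From x 55 to 335 mm and over y +-160 mm lies the blue plate, top at 75 mm, with a lit panel and pins up to 97 mm. Fixed.
- lock_stop (a point): same point as lock_mouth, for the turning: the shaft needs about 0.13 N m and stays where left; a light push (up to 10 N) while searching does not turn it. With the tongue in, it turns clockwise from above to a hard stop, where the handle lies along the white line; play of the tongue in the slot about 6 degrees either way
- holder_a: black holder block, 60 x 60 x 50 mm, origin under its centre, fixed; a through hole 28 mm across from its top holds one of the two keys by the collar
- holder_b: black holder block like holder_a, fixed; holds the other one of the two keys
- other_key: T key of the same size with a grey handle and a square foot, not for this lock; to be left in its holder. Origin at its foot, z up.
- dial_gauge: loose round dial gauge, 56 mm across, 18 mm high, with a stem, origin under the dial; to be left alone
- screwdriver: loose screwdriver with red handle lying along its x; to be left alone
Not all that is in view belongs to the job. Leave any green or pink look-alike of the key alone.

How it is judged:
On the way:
1. the key is turned until its tongue drops fully home in the slot, with the handle still more than 20 degrees off the white line (z of key in the frame of lock_mouth below -0.031 m and horizontal distance between key and lock_mouth below 0.006 m and angle between key's own z axis and vertical below 0.1 rad and angle between the x axis of key and the x axis of stage, either way round above 0.35 rad), for 0.1 s.
At the end, for the whole second after the job is handed in: the key stands upright (within 6 degrees) in the lock, its tongue fully down in the slot (foot more than 31 mm below the mouth, within 6 mm of the axis), the handle within 12 degrees of the white line, let go and at rest (z of key in the frame of lock_mouth below -0.031 m and horizontal distance between key and lock_mouth below 0.006 m and angle between key's own z axis and vertical below 0.1 rad and angle between the x axis of key and the x axis of stage, either way round below 0.22 rad and linear speed of key below 0.02 m/s and contact force between the fingers and key below 0.3 N); the robot touches nothing.
It fails at once if the other key is moved more than 30 mm (distance of other_key from where it was at the start of the episode above 0.03 m).
It fails at once if the dial gauge or the screwdriver is moved more than 30 mm (distance of any of dial_gauge, screwdriver from where it was at the start of the episode above 0.03 m).
It also fails if it takes over 58 s, if anything falls off the work surface, if the arm or the gripper's body presses on something with over 40 N, if the wrist force passes 120 N, or if a joint passes its speed limit or range.

## Working session

There is one attempt and no reset: what is moved stays moved. The work goes in short steps, Python scripts to look and compute and a tool call to move; the robot and the scene stay as the last step left them, time stands still between calls to the robot, and variables do not carry over. Pictures are saved under pics/ and viewed, at most 10 in all, crops included, and the job is handed in when it is done.

Besides the shell and the picture viewer there is one more tool, called after ">>>" in YAML: its name, and indented under it one key for each argument. servo_tool: Moves the arm, as the interface text tells. Its arguments: {"type":"object","properties":{"series":{"type":"string"}},"required":["series"]}

```bash
mkdir -p pics
cat > h.py <<'E'
import numpy as np,cv2
from bench import ctrl
from scipy.spatial.transform import Rotation as R
def snap(n):
    o=ctrl.get_obs(); c=ctrl.camera(n)
    if 'extrinsics' in c: T=np.array(c['extrinsics'])
    else:
        W=np.eye(4); q=o['eef_rot']; W[:3,:3]=R.from_quat([q[1],q[2],q[3],q[0]]).as_matrix(); W[:3,3]=o['eef_pos']; T=W@np.array(c['T_tool_cam'])
    h,w=c['z_map'].shape; f=h/2/np.tan(np.radians(c['fovy'])/2)
    v,u=np.mgrid[:h,:w]; z=c['z_map']
    P=np.stack([(u-c['cx'])/f*z,(v-c['cy'])/f*z,z],-1)@T[:3,:3].T+T[:3,3]
    P[z==0]=np.nan
    return o,c['img'],P,T,f,c
def save(img,fn,s=1):
    cv2.imwrite(fn,cv2.resize(img[:,:,::-1],None,fx=s,fy=s,interpolation=cv2.INTER_CUBIC))
E
python3 - <<'E'
from h import *
for n in ['top','side']:
    o,i,P,T,f,c=snap(n); save(i,f'pics/{n}0.png',1.4); np.savez(f'{n}0.npz',i=i,P=P,T=T)
    print(n,T.round(3).tolist(),f,c['cx'],c['cy'])
print(o)
E
```

```text
top [[-0.016, -0.996, 0.093, 0.438], [-1.0, 0.013, -0.028, -0.094], [0.027, -0.093, -0.995, 0.967], [0.0, 0.0, 0.0, 1.0]] 404.60038735914804 273.65734814930994 215.106053334772
side [[-0.918, -0.277, 0.283, 0.258], [-0.396, 0.638, -0.66, 0.509], [0.002, -0.718, -0.696, 0.73], [0.0, 0.0, 0.0, 1.0]] 422.6487793015324 282.17944985745766 205.03392162541053
{'time_s': 0.05, 'q': array([-1.38430564e+00,  1.81527559e-01,  1.60796276e+00, -2.66006709e-05,
        1.35379579e+00, -2.06279296e-01]), 'dq': array([ 0.00012239, -0.00091612, -0.00280806, -0.00057492, -0.0004386 ,
       -0.00029529]), 'joint_efforts': array([ 1.12566231e-03, -4.46242762e+01, -3.52581203e+01, -1.94312679e-04,
        4.21191464e-03, -3.17705329e-08]), 'eef_pos': array([ 0.22000825, -0.53071738,  0.25541356]), 'eef_rot': array([-8.46812797e-04,  9.80777451e-01,  1.95127843e-01, -4.60772215e-06]), 'wrist_force': array([-0.10863256,  0.85476246,  0.12359262]), 'torque': array([ 0.04704408,  0.01617753, -0.0491454 ]), 'grasp_force': 0.0, 'opening': 1.0002218310858846}
```

View pics/top0.png

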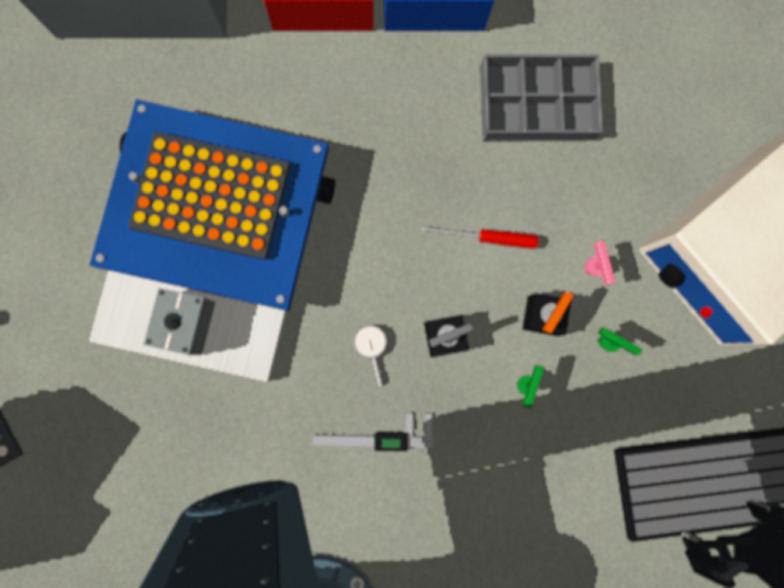

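View pics/side0.png

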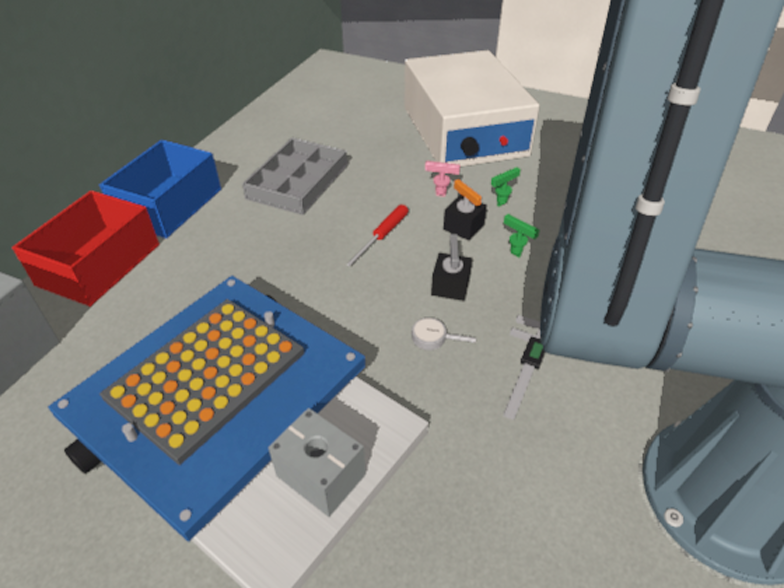

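The top view (picture pixels) shows these candidates:
- Orange T key in its black holder at (558,312). This one fits the description.
- Grey key in its holder at (450,335).
- Green look-alikes at (532,385) and (620,342).
- Pink look-alike at (602,262).
- Orange dots on the lit panel.

The lock bore is at (173,321), with the white line running about vertically. I'll check the orange key in a crop and measure it.

Run:
```python
from h import *
d=np.load('top0.npz'); i,P=d['i'],d['P']
hsv=cv2.cvtColor(i,cv2.COLOR_RGB2HSV)
m=(hsv[...,0]>5)&(hsv[...,0]<18)&(hsv[...,1]>180)&(hsv[...,2]>90)
m[:, :330]=0
m&=P[...,2]>0.075
q=P[m]; print(len(q)); t=q[q[:,2]>np.nanmedian(q[:,2])-.006]
r=cv2.minAreaRect((t[:,:2]*1000).astype(np.float32)); print('orange',np.median(q,0),r, cv2.boxPoints(r))
# lock block top
z=P[...,2]; v,u=np.mgrid[:420,:560]
b=(np.abs(z-.1)<.006)&(u>95)&(u<160)&(v>200)&(v<260)
t=P[b]; r=cv2.minAreaRect((t[:,:2]*1000).astype(np.float32)); print('block',len(t),np.median(t,0),r,cv2.boxPoints(r))
w=b&(i.min(-1)>170); t=P[w];print('white',len(t)); 
print(cv2.fitLine((t[:,:2]*1000).astype(np.float32),cv2.DIST_L2,0,.01,.01).ravel())
print('bore',P[229,115:132,2].round(3),P[232,118])
g=(np.abs(z-.092)<.008)&(u>300)&(u<345)&(v>220)&(v<260); print('grey',P[g].mean(0))
a=cv2.resize(i[190:270,290:470],None,fx=4,fy=4,interpolation=cv2.INTER_CUBIC)
bb=cv2.resize(i[195:265,85:165],(366,320),interpolation=cv2.INTER_CUBIC)
s=np.zeros((320,800,3),np.uint8); s[:,:720]=a; 
s2=np.zeros((320,560+0,3),np.uint8)
cv2.imwrite('pics/crop1.png',s[:,:720,::-1]);
```

```text
213
orange [ 0.49843159 -0.39000004  0.09295132] ((498.9602355957031, -391.8885498046875), (12.639946937561035, 69.64414978027344), 56.871124267578125) [[ 466.3447  -378.1501 ]
 [ 524.6677  -416.21228]
 [ 531.5758  -405.627  ]
 [ 473.25275 -367.56482]]
block 1331 [0.49175195 0.20114194 0.10048397] ((492.8077697753906, 201.6583709716797), (71.04578399658203, 89.9190902709961), 76.35673522949219) [[440.73785 177.74269]
 [528.11975 156.53294]
 [544.8777  225.57405]
 [457.4958  246.7838 ]]
white 118
[ 9.8827457e-01 -1.5268704e-01  4.8574118e+02  2.0949849e+02]
bore [0.103 0.1   0.1   0.096 0.088 0.082 0.077 0.074 0.073 0.073 0.071 0.065
 0.058 0.034 0.074 0.098 0.099] [0.48752209 0.21434914 0.09664032]
grey [ 0.46576605 -0.22187566  0.09315956]
```

View pics/crop1.png

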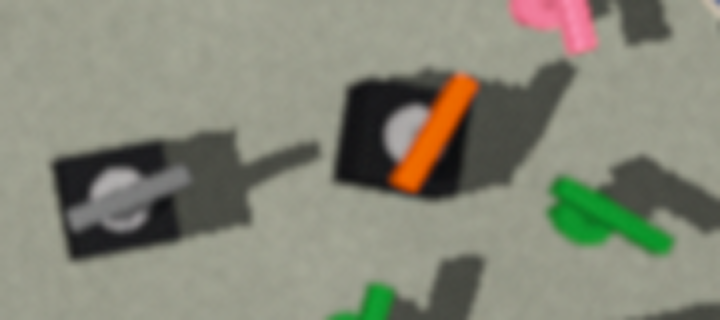

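The crop confirms the orange bar over the black holder, with its centre at crop (433,132). Lock measured at about (0.493, 0.202) with the white line at about -13.6°. Next I move above the key.

>>> servo_tool:
  series: "-0.1 0.311 -0.0215 0.05 0 0 55.6;-0.1 0.311 -0.0215 0.05 0 0 55.6;-0.1 0.311 -0.0215 0.05 0 0 55.6;-0.1 0.311 -0.0215 0.05 0 0 55.6;-0.1 0.311 -0.0215 0.05 0 0 55.6;-0.1 0.311 -0.0215 0.05 0 0 55.6;-0.1 0.311 -0.0215 0.05 0 0 55.6;-0.1 0.311 -0.0215 0.05 0 0 55.6;-0.1 0.311 -0.0215 0.05 0 0 55.6;-0.1 0.311 -0.0215 0.05 0 0 55.6;-0.1 0.311 -0.0215 0.05 0 0 55.6"

```text
time_s: 1.02
eef_pos: [0.4991, -0.3919, 0.2056]
eef_rot: [-0.0, 0.959, -0.284, -0.001]
wrist_force: [0.0, 0.5, -1.2]
opening: 0.548
grasp_force: 0.0
```

```bash
cat > key.py <<'E'
from h import *
import sys
o,i,P,T,f,c=snap('wrist'); save(i,f'pics/{sys.argv[1]}.png',1.4)
print(np.array(c['T_tool_cam']).round(3).tolist(),f,o['time_s'],o['eef_pos'],o['opening'],o['q'])
q=o['eef_rot'];Rt=R.from_quat([q[1],q[2],q[3],q[0]]).as_matrix(); print('toolx yaw',np.degrees(np.arctan2(Rt[1,0],Rt[0,0])),'z',Rt[:,2])
hsv=cv2.cvtColor(i,cv2.COLOR_RGB2HSV)
m=(hsv[...,0]>5)&(hsv[...,0]<18)&(hsv[...,1]>180)&(hsv[...,2]>90)&(P[...,2]>.07)&(P[...,2]<.11)
q=P[m]; t=q[np.abs(q[:,2]-np.percentile(q[:,2],90))<.003]
r=cv2.minAreaRect((t[:,:2]*1000).astype(np.float32)); b=cv2.boxPoints(r)
e=[b[1]-b[0],b[2]-b[1]]; e=max(e,key=np.linalg.norm); print('bar',r,np.median(t[:,2]),'yaw',np.degrees(np.arctan2(e[1],e[0])))
print('tool delta',Rt.T@(np.array([r[0][0]/1000,r[0][1]/1000,.090])-o['eef_pos']))
E
python3 key.py w1
```

```text
[[0.0, -0.949, -0.316, 0.081], [1.0, 0.0, -0.0, -0.0], [0.0, -0.316, 0.949, -0.117], [0.0, 0.0, 0.0, 1.0]] 324.51450828490016 1.0167 [ 0.4990916  -0.39187351  0.20562645] 0.5484441735409992 [-8.52157983e-01  3.56973916e-01  1.49402170e+00 -4.47010635e-04
  1.29185015e+00  1.29366358e+00]
toolx yaw -32.93945426005942 z [-1.14844293e-03  6.60283338e-04 -9.99999123e-01]
bar ((500.0977783203125, -392.3631591796875), (11.690885543823242, 68.6048355102539), 57.578678131103516) 0.09281422586250629 yaw -32.421326
tool delta [ 0.00126363 -0.00014431  0.11562486]
```

View pics/w1.png

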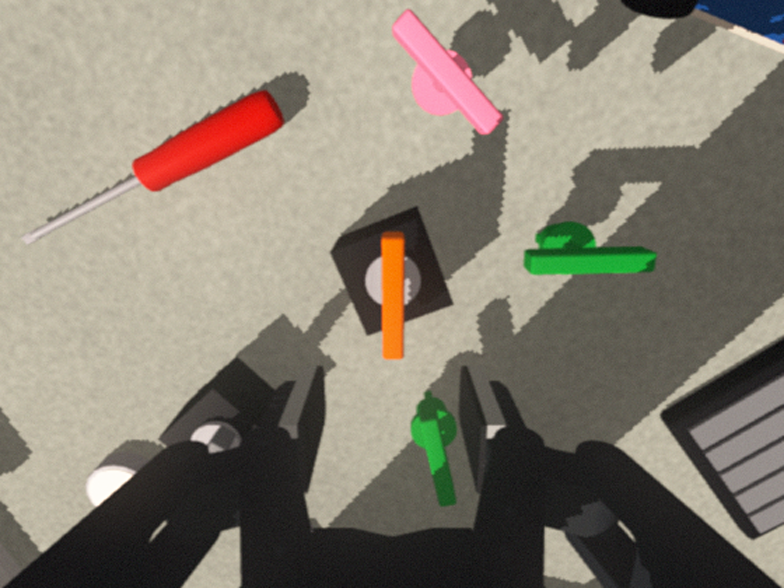

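The wrist view shows the orange bar at (393,295), centred between the open fingers and aligned with them. The green look-alikes are clear of the fingers. I descend and grip.

>>> servo_tool:
  series: "-0.1 0.001 0 0.035 0 0 0;-0.1 0.001 0 0.07 0 0 0;-0.1 0.001 0 0.095 0 0 0;-0.1 0.001 0 0.11 0 0 0;-0.1 0.001 0 0.1155 0 0 0;-0.1 0.001 0 0.1155 0 0 0;1 0.001 0 0.1155 0 0 0;1 0.001 0 0.1155 0 0 0;1 0.001 0 0.1155 0 0 0;1 0.001 0 0.1155 0 0 0;1 0.001 0 0.1155 0 0 0;1 0.001 0 0.1155 0 0 0"

```text
time_s: 2.07
eef_pos: [0.5008, -0.394, 0.0928]
eef_rot: [0.001, 0.959, -0.285, 0.001]
wrist_force: [-1.8, -1.0, 5.8]
opening: 0.125
grasp_force: 59.5
```

>>> servo_tool:
  series: "1 0 0 -0.02 0 0 0;1 0 0 -0.05 0 0 0;1 0 0 -0.085 0 0 0;1 0 0 -0.12 0 0 0;1 0 0 -0.14 0 0 0;1 0 0 -0.14 0 0 0;1 0 0 -0.14 0 0 0"

```text
time_s: 2.65
eef_pos: [0.5006, -0.3932, 0.2323]
eef_rot: [0.001, 0.959, -0.285, 0.001]
wrist_force: [0.7, -0.2, -2.2]
opening: 0.13
grasp_force: 59.4
```

```bash
python3 key.py w2; python3 -c "
from h import *
o=ctrl.get_obs();print(o['wrist_force'],o['grasp_force'],o['torque'])"
```

```text
[[0.0, -0.949, -0.316, 0.081], [1.0, 0.0, -0.0, -0.0], [0.0, -0.316, 0.949, -0.117], [0.0, 0.0, 0.0, 1.0]] 324.51450828490016 2.65 [ 0.50055515 -0.39322309  0.23227343] 0.13002437793760593 [-8.52046776e-01  3.33545847e-01  1.46877707e+00  6.03395249e-05
  1.33613385e+00  1.29608336e+00]
toolx yaw -33.079519992661275 z [ 0.00210898 -0.00232152 -0.99999508]
[ 0.25712434  0.37473504 -2.84474508] 59.35288667678833 [ 0.01658132 -0.01250297  0.02326269]Traceback (most recent call last):
  File "key.py", line 8, in <module>
    q=P[m]; t=q[np.abs(q[:,2]-np.percentile(q[:,2],90))<.003]
                              ~~~~~~~~~~~~~^^^^^^^^^^^
    return _quantile_unchecked(
        a, q, axis, out, overwrite_input, method, keepdims, weights)
    return _ureduce(a,
                    func=_quantile_ureduce_func,
    ...<5 lines>...
                    overwrite_input=overwrite_input,
                    method=method)
    r = func(a, **kwargs)
    result = _quantile(arr,
                       quantiles=q,
    ...<2 lines>...
                       out=out,
                       weights=wgt)
    slices_having_nans = np.isnan(arr[-1, ...])
                                  ~~~^^^^^^^^^
IndexError: index -1 is out of bounds for axis 0 with size 0
```

>>> servo_tool:
  series: "1 -0.3 -0.364 0 0 0 -48;1 -0.3 -0.364 0 0 0 -48;1 -0.3 -0.364 0 0 0 -48;1 -0.3 -0.364 0 0 0 -48;1 -0.3 -0.364 0 0 0 -48;1 -0.3 -0.364 0 0 0 -48;1 -0.3 -0.364 0 0 0 -48;1 -0.3 -0.364 0 0 0 -48;1 -0.3 -0.364 0 0 0 -48;1 -0.3 -0.364 0 0 0 -48;1 -0.3 -0.364 0 0 0 -48;1 -0.3 -0.364 0 0 0 -48"

```text
time_s: 3.7
eef_pos: [0.4445, 0.0806, 0.2284]
eef_rot: [-0.002, 0.991, 0.131, -0.002]
wrist_force: [0.6, 0.4, -1.8]
opening: 0.129
grasp_force: 59.4
```

>>> servo_tool:
  series: "1 0.018 -0.104 0 0 0 0;1 0.018 -0.104 0 0 0 0;1 0.018 -0.104 0 0 0 0;1 0.018 -0.104 0 0 0 0;1 0.018 -0.104 0 0 0 0;1 0.018 -0.104 0 0 0 0"

```text
time_s: 4.2
eef_pos: [0.4371, 0.1806, 0.2291]
eef_rot: [0.0, 0.992, 0.13, -0.002]
wrist_force: [0.2, -0.4, -2.5]
opening: 0.126
grasp_force: 59.6
```

```bash
cat > lock.py <<'E'
from h import *
o,i,P,T,f,c=snap('wrist'); save(i,'pics/w3.png',1.4); np.savez('w3.npz',i=i,P=P,T=T,f=f,cx=c['cx'],cy=c['cy'])
q=o['eef_rot'];Rt=R.from_quat([q[1],q[2],q[3],q[0]]).as_matrix(); p=np.array(o['eef_pos']); print(o['time_s'],p,'yaw',np.degrees(np.arctan2(Rt[1,0],Rt[0,0])),'z',Rt[:,2])
L=(P-p)@Rt  # tool coords
hsv=cv2.cvtColor(i,cv2.COLOR_RGB2HSV)
m=(hsv[...,0]>3)&(hsv[...,0]<20)&(hsv[...,1]>150)&(hsv[...,2]>60)&(np.abs(L[...,2])<.04)&(np.abs(L[...,0])<.06)
t=L[m]; print('bar tool min/max',np.percentile(t,[0.5,50,99.5],axis=0).round(4).tolist(),len(t))
z=P[...,2]; b=(np.abs(z-.1)<.004)&(np.hypot(P[...,0]-.493,P[...,1]-.2017)<.07)
t=P[b]; r=cv2.minAreaRect((t[:,:2]*1000).astype(np.float32)); print('block',r,np.median(t[:,2]))
n=cv2.morphologyEx(b.astype(np.uint8),cv2.MORPH_OPEN,np.ones((3,3)))
cs,_=cv2.findContours(n,cv2.RETR_CCOMP,cv2.CHAIN_APPROX_NONE)
for k in cs:
    if len(k)>25:
        e=P[k[:,0,1],k[:,0,0]][:,:2]*1000; print('contour',len(k),k.mean((0,1)),cv2.minEnclosingCircle(e.astype(np.float32)))
E
python3 lock.py
```

```text
4.2 [0.43710959 0.18063199 0.22910291] yaw 14.941703291182993 z [-3.17808775e-03 -9.22834988e-04 -9.99994524e-01]
bar tool min/max [[-0.0349, -0.0065, -0.0087], [0.0065, -0.0004, 0.0002], [0.0337, 0.0053, 0.0141]] 4174
block ((493.1465148925781, 202.43589782714844), (70.28898620605469, 90.54386901855469), 76.34774017333984) 0.0999140363014796
contour 390 [271.62564103 126.8       ] ((493.6209716796875, 202.64524841308594), 55.88044738769531)
contour 105 [272.42857143 131.75238095] ((493.8449401855469, 201.737060546875), 14.322409629821777)
```

View pics/w3.png

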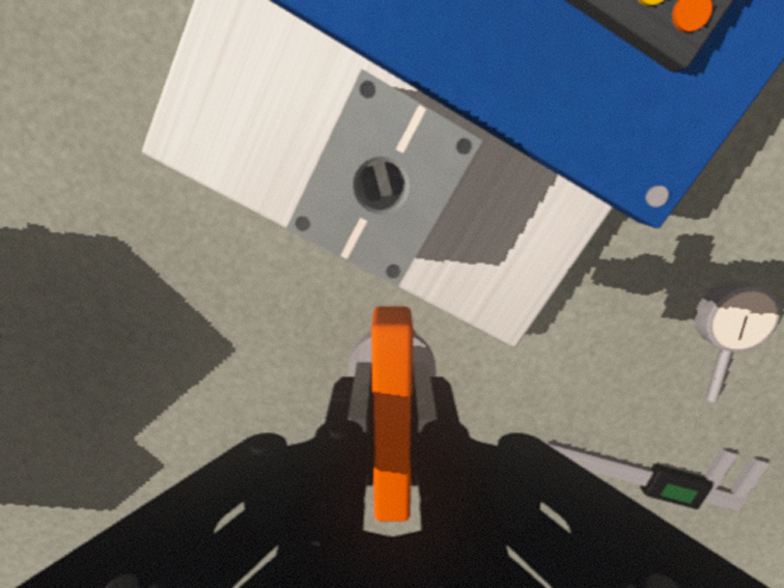

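The view shows the key held centred. The bore is at (380,183), and inside it is a lighter strip tilted to the left. I'll enlarge it to read the slot direction.

Run:
```python
from h import *
d=np.load('w3.npz'); i,P=d['i'],d['P']
a=i[105:157,245:300]; a=np.clip(a.astype(float)*1.6,0,255).astype(np.uint8)
z=P[105:157,245:300,2]; zz=np.clip((z-.055)/.05*255,0,255); zz=np.nan_to_num(zz).astype(np.uint8)
s=np.hstack([a,np.repeat(zz[...,None],3,2)]); cv2.imwrite('pics/crop3.png',cv2.resize(s[:,:,::-1],None,fx=7,fy=7,interpolation=cv2.INTER_NEAREST))
m=(P[...,2]<.0705)&(P[...,2]>.06)&(np.hypot(P[...,0]-.4938,P[...,1]-.2017)<.012)
t=P[m][:,:2]*1000; print(len(t)); print(cv2.minAreaRect(t.astype(np.float32)))
if len(t)>5:
    v=cv2.fitLine(t.astype(np.float32),cv2.DIST_L2,0,.01,.01).ravel(); print(v,np.degrees(np.arctan2(v[1],v[0])))
```

```text
16
((491.5424499511719, 206.16868591308594), (18.725061416625977, 1.6445727348327637), 35.41988754272461)
[  0.8479438    0.53008616 492.45856    206.82172   ] 32.011276
```

View pics/crop3.png

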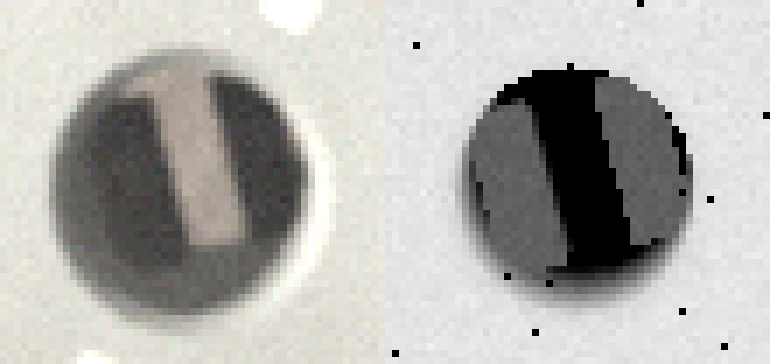

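>>> servo_tool:
  series: "1 0.03 -0.003 0 0 0 -6;1 0.0606 -0.0055 0 0 0 -12.5;1 0.0606 -0.0055 0.02 0 0 -12.5;1 0.0606 -0.0055 0.04 0 0 -12.5;1 0.0606 -0.0055 0.04 0 0 -12.5;1 0.0606 -0.0055 0.04 0 0 -12.5;1 0.0606 -0.0055 0.04 0 0 -12.5"

```text
time_s: 4.83
eef_pos: [0.4956, 0.2012, 0.1914]
eef_rot: [0.0, 0.972, 0.236, 0.0]
wrist_force: [0.3, 0.4, -2.0]
opening: 0.129
grasp_force: 59.5
```

Run:
```python
from h import *
d=np.load('w3.npz'); P=d['P']
r=np.hypot(P[...,0]-.4935,P[...,1]-.202)
m=(P[...,2]<.058)&(r<.014); t=P[m][:,:2]*1000
print(cv2.minAreaRect(t.astype(np.float32)),np.percentile(P[m][:,2],[5,50,95]))
v=cv2.fitLine(t.astype(np.float32),cv2.DIST_L2,0,.01,.01).ravel(); print(v,np.degrees(np.arctan2(v[1],v[0])))
o=ctrl.get_obs();q=o['eef_rot'];Rt=R.from_quat([q[1],q[2],q[3],q[0]]).as_matrix()
p=o['eef_pos']; print(p,np.degrees(np.arctan2(Rt[1,0],Rt[0,0])),'key axis',p+Rt@[-.0006,-.0006,.077],Rt[:,2],o['wrist_force'],o['torque'])
```

```text
((494.5132751464844, 200.43751525878906), (25.039188385009766, 19.931474685668945), 41.80896759033203) [0.02877644 0.03010151 0.05374668]
[  0.82718664   0.5619273  491.28488    202.46164   ] 34.18919
[0.49558969 0.20116045 0.19141457] 27.328181685765184 key axis [0.49480219 0.20141518 0.11441435] [ 2.72657529e-04 -3.70504876e-05 -9.99999962e-01] [ 0.34161239  0.43951362 -2.04291715] [0.01104874 0.06214831 0.02838229]
```

>>> servo_tool:
  series: "1 -0.0009 -0.0011 0 0 0 0;1 -0.0009 -0.0011 0.006 0 0 0;1 -0.0009 -0.0011 0.012 0 0 0;1 -0.0009 -0.0011 0.017 0 0 0;1 -0.0009 -0.0011 0.021 0 0 0;1 -0.0009 -0.0011 0.021 0 0 0;1 -0.0009 -0.0011 0.021 0 0 0"

```text
time_s: 5.42
eef_pos: [0.4936, 0.2025, 0.1693]
eef_rot: [-0.0, 0.972, 0.237, -0.0]
wrist_force: [-0.3, 1.0, -1.9]
opening: 0.131
grasp_force: 59.5
```

>>> servo_tool:
  series: "1 0.0003 0.0006 0.003 0 0 0;1 0.0003 0.0006 0.006 0 0 0;1 0.0003 0.0006 0.009 0 0 0;1 0.0003 0.0006 0.012 0 0 0;1 0.0003 0.0006 0.012 0 0 0;1 0.0003 0.0006 0.012 0 0 0"

```text
time_s: 5.92
eef_pos: [0.4944, 0.2021, 0.1575]
eef_rot: [-0.0, 0.972, 0.237, -0.0]
wrist_force: [0.8, -0.3, -1.7]
opening: 0.128
grasp_force: 59.5
```

>>> servo_tool:
  series: "1 0 0 0.002 0 0 0;1 0 0 0.004 0 0 0;1 0 0 0.006 0 0 0;1 0 0 0.008 0 0 0;1 0 0 0.009 0 0 0;1 0 0 0.009 0 0 0;1 0 0 0.009 0 0 0"

```text
time_s: 6.5
eef_pos: [0.4944, 0.2021, 0.1487]
eef_rot: [-0.0, 0.972, 0.237, -0.0]
wrist_force: [-0.4, -0.6, -2.3]
opening: 0.13
grasp_force: 59.5
```

>>> servo_tool:
  series: "1 0 0 0.0015 0 0 0;1 0 0 0.003 0 0 0;1 0 0 0.0045 0 0 0;1 0 0 0.0055 0 0 0;1 0 0 0.0055 0 0 0;1 0 0 0.0055 0 0 0"

```text
time_s: 7.0
eef_pos: [0.4945, 0.2021, 0.1432]
eef_rot: [-0.0, 0.972, 0.237, -0.0]
wrist_force: [0.5, 0.2, -1.6]
opening: 0.127
grasp_force: 59.7
```

>>> servo_tool:
  series: "1 0 0 0.0007 0 0 0;1 0 0 0.0014 0 0 0;1 0 0 0.002 0 0 0;1 0 0 0.0025 0 0 0;1 0 0 0.0025 0 0 0;1 0 0 0.0025 0 0 0"

```text
time_s: 7.5
eef_pos: [0.4947, 0.2022, 0.1428]
eef_rot: [0.0, 0.971, 0.237, 0.0]
wrist_force: [-7.8, -1.2, 14.5]
opening: 0.131
grasp_force: 62.0
```

The key bottoms out at the predicted home height, with about 14 N of contact and the handle 41° off the line. I ease the push and turn clockwise.

>>> servo_tool:
  series: "1 -0.0006 0 -0.0016 0 0 0;1 -0.0006 0 -0.0016 0 0 4;1 -0.0006 0 -0.0016 0 0 8;1 -0.0006 0 -0.0016 0 0 12;1 -0.0006 0 -0.0016 0 0 16;1 -0.0006 0 -0.0016 0 0 20;1 -0.0006 0 -0.0016 0 0 24;1 -0.0006 0 -0.0016 0 0 28;1 -0.0006 0 -0.0016 0 0 32;1 -0.0006 0 -0.0016 0 0 35;1 -0.0006 0 -0.0016 0 0 35;1 -0.0006 0 -0.0016 0 0 35"

```text
time_s: 8.5
eef_pos: [0.4943, 0.2015, 0.1429]
eef_rot: [0.0, 0.998, -0.065, 0.0]
wrist_force: [-2.0, -1.6, 4.7]
opening: 0.124
grasp_force: 60.4
```

```bash
cat > st.py <<'E'
from h import *
o=ctrl.get_obs();q=o['eef_rot'];Rt=R.from_quat([q[1],q[2],q[3],q[0]]).as_matrix()
print(o['eef_pos'],np.degrees(np.arctan2(Rt[1,0],Rt[0,0])),o['wrist_force'],o['torque'],o['q'][5])
E
python3 st.py
```

```text
[0.49426068 0.2015196  0.14286873] -7.490976001166689 [-1.96131759 -1.63334442  4.71884004] [-0.57020381  0.19544361  0.04212507] 1.8669260008016249
```

>>> servo_tool:
  series: "1 0 0 0 0 0 2;1 0 0 0 0 0 4;1 0 0 0 0 0 6;1 0 0 0 0 0 6;1 0 0 0 0 0 6"

```text
time_s: 8.92
eef_pos: [0.4943, 0.2015, 0.1429]
eef_rot: [0.0, 0.993, -0.117, 0.0]
wrist_force: [-1.9, -3.2, 6.1]
opening: 0.128
grasp_force: 60.6
```

```bash
python3 st.py
```

```text
[0.494278   0.20154003 0.14285999] -13.465389170657863 [-1.85725313 -3.24533716  6.09380435] [-0.65863203  0.33638716  0.05255831] 1.9711128540696519
```

>>> servo_tool:
  series: "1 0 0 0 0 0 1;1 0 0 0 0 0 2;1 0 0 0 0 0 3;1 0 0 0 0 0 4;1 0 0 0 0 0 4;1 0 0 0 0 0 4"

```text
time_s: 9.42
eef_pos: [0.4942, 0.2015, 0.1429]
eef_rot: [0.0, 0.988, -0.152, 0.0]
wrist_force: [-1.2, -2.1, 4.8]
opening: 0.132
grasp_force: 60.6
```

```bash
python3 st.py
```

```text
[0.49424818 0.20154765 0.14287837] -17.457751785565158 [-1.24842945 -2.07294489  4.79690451] [-0.70112807  0.3725799   0.14762953] 2.040837122169032
```

>>> servo_tool:
  series: "1 0 0 0 0 0 1;1 0 0 0 0 0 2;1 0 0 0 0 0 2.5;1 0 0 0 0 0 2.5;1 0 0 0 0 0 2.5"

```text
time_s: 9.83
eef_pos: [0.4942, 0.2015, 0.1429]
eef_rot: [0.0, 0.985, -0.173, 0.0]
wrist_force: [-1.9, -2.2, 5.7]
opening: 0.126
grasp_force: 60.7
```

```bash
python3 st.py
```

```text
[0.49418444 0.20152022 0.14285573] -19.929288778846644 [-1.85316639 -2.18617171  5.71394526] [-0.7481527   0.36488124  0.31211746] 2.084113455959788
```

Torque has climbed to 0.31 N m, well above the 0.13 the shaft needs, so the stop is reached. I unload by backing off a few degrees within the play, then release and raise the hand.

>>> servo_tool:
  series: "1 0 0 0 0 0 -2.5;1 0 0 0 0 0 -5;1 0 0 0 0 0 -5;0.4 0 0 0 0 0 -5;-0.1 0 0 0 0 0 -5;-0.1 0 0 0 0 0 -5;-0.1 0 0 0 0 0 -5;-0.1 0 0 0 0 0 -5;-0.1 0 0 -0.02 0 0 -5;-0.1 0 0 -0.05 0 0 -5;-0.1 0 0 -0.085 0 0 -5;-0.1 0 0 -0.085 0 0 -5"

```text
time_s: 10.83
eef_pos: [0.4976, 0.2027, 0.2344]
eef_rot: [-0.002, 0.991, -0.131, 0.005]
wrist_force: [1.3, 0.4, 1.2]
opening: 0.555
grasp_force: 0.0
```

>>> servo_tool:
  series: "-0.1 -0.03 0 -0.03 0 0 0;-0.1 -0.06 0 -0.03 0 0 0;-0.1 -0.06 0 -0.03 0 0 0;-0.1 -0.06 0 -0.03 0 0 0"

```text
time_s: 11.17
eef_pos: [0.4354, 0.218, 0.2577]
eef_rot: [-0.0, 0.991, -0.131, 0.001]
wrist_force: [0.4, 0.6, 0.2]
opening: 0.551
grasp_force: 0.0
```

```bash
python3 st.py; sed -e "s/(P\[...,2\]>.07)&(P\[...,2\]<.11)/(P[...,2]>.12)\&(P[...,2]<.17)/" key.py > key2.py; python3 key2.py w9
```

```text
[0.43536621 0.21798149 0.25766548] -14.999966654603893 [0.37925188 0.62377359 0.15345245] [ 0.00733916  0.03737111 -0.00065564] 2.0523517456742906
[[0.0, -0.949, -0.316, 0.081], [1.0, 0.0, -0.0, -0.001], [0.0, -0.316, 0.949, -0.117], [0.0, 0.0, 0.0, 1.0]] 324.51450828490016 11.1667 [0.43536621 0.21798149 0.25766548] 0.5511048592663532 [ 2.19775785e-01 -2.20515959e-02  1.82157150e+00  8.28303360e-05
  1.34083509e+00  2.05235175e+00]
toolx yaw -14.999966654603893 z [ 1.19030207e-03  3.48532027e-04 -9.99999231e-01]
bar ((492.96649169921875, 202.9508819580078), (11.024980545043945, 68.29228210449219), 75.4468994140625) 0.14275212949213834 yaw -14.553092
tool delta [ 0.05935013 -0.00028142  0.16772868]
```

View pics/w9.png

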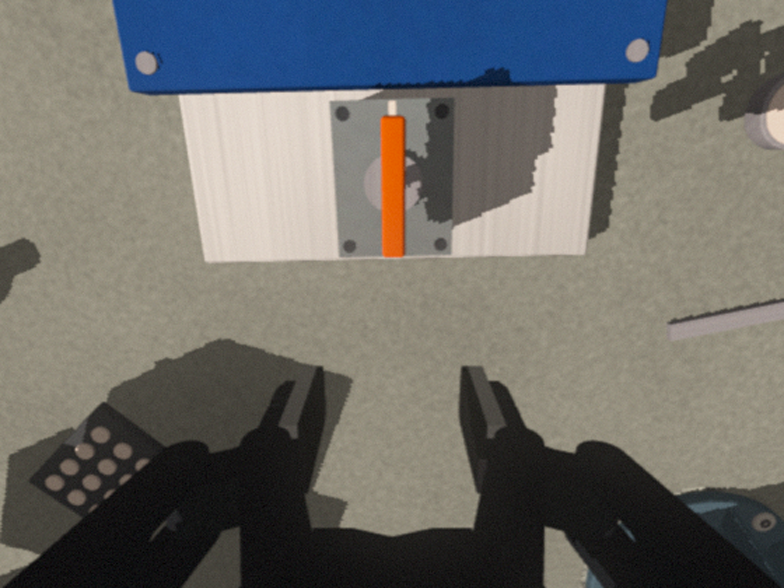

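The picture shows the orange bar at (393,186) lying along the white line. Its top is at 142.8 mm (143 expected when home), it is about 1° off the line, and the fingers are clear. I hand in.

```bash
python3 -c "
from bench import ctrl
print(ctrl.hand_in())"
```

```text
the job is handed in; nothing more can be done
None
```

The orange key is home in the lock, turned clockwise to its stop with the handle about 1° off the white line, and let go; the job was handed in at about 11 s, and no verdict was returned.

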